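# Latch the guard of the withstand-test box

## Robot

A 6-joint arm with a two-finger parallel gripper is mounted at the origin on a cart in front of the work surface, level with it; the furniture and walls round the work are solid. World frame = base frame: x ahead of the robot, y to its left, z up, the work surface at z = 0. Lengths are in m, angles in rad, forces in N, time in s.
With the tool pointing down it reaches from about 0.35 to 0.775 m from the base axis. Payload 7.3 kg.
Tool frame: the origin (TCP) lies midway between the tips of the shut fingers; the grasp point (between the pads) lies 19 mm behind it; z points along the fingers, y is the line along which they close (so a half turn about z gives the same grasp; the last joint's range is limited). The gripper opens to 92 mm and grips with 3 to 60 N. Pads are 19 mm wide; open, the fingers measure 130 mm over their backs; the gripper's body (75 mm by 190 mm) begins 47 mm behind the grasp point.
Start: joints at [1.131, 0.342, 1.524, -0, 1.275, -0.146], TCP at [0.152, 0.503, 0.227] pointing down, gripper open.
Joint ranges: [-2.53, 2.53], [-0.77, 2.02], [0.04, 2.7], [-1, 4.14], [0.28, 2.66], [-3.11, 3.11]. Speed limits (rad/s): [2.57, 2.57, 3.14, 3.14, 3.14, 3.14].

## Interface

Orientations are given as a unit quaternion [w, x, y, z].
In Python, from station import sense, grab_frame, hand_in gives the robot as it stands.
- The arm moves only by the shell command python3 -m handwheel 'ROWS'. ROWS is JSON, a list of rows, each a list of 7 numbers: the turn, a rotation vector about the tool's x, y, z in rad, then the shift along the tool's x, y, z in mm, then the closure in counts, from 0 (fully open) to 255 (shut). A call has exactly 5 rows; each row shifts and turns the commanded pose from where the row before left it, along the tool's axes as they then stand; what a row does not reach is not made up. A row lasts 1/8 s, in which the tool goes at most 62.5 mm and 10.7 degrees, less where a joint would pass 70% of its speed; a pose out of reach is approached as far as the arm can. A call with a gripper value outside its range is refused whole. The fingers move at their own pace and stop on an object; the grip force is fixed at half the most. Time passes only in rows, so rows that do not move let the fingers close, or fill a call up. It gives the time, the measured TCP pose, the force, the opening and the grip force at its end, in the units of the state.
- sense(): the state, without advancing time (a new reading comes with each control period).
- grab_frame(name): name is "scene" or "top"; returns a dict with "color" (420x560x3 uint8, blue, green, red), "range_z" (420x560 float32, m along the optical axis (not along the pixel's ray), 0 where there is no reading), "mtx" (3x3 intrinsics, pixels), "pose" (4x4, takes a point from camera to world coordinates). Camera axes: x right, y down, z forward; pixel columns grow to the right and rows downward; lengths in m; the calibration is good to about 2 mm. A picture is of the moment at which its call begins.
- hand_in(): hands the job in; it is judged then, once.
The state is a dict: "clock": time; "qpos": joint angles; "joint_vel": joint speeds; "joint_torque": joint torques, N m; "position": TCP position; "ee_rot": TCP orientation; "contact_force": force on the tool from outside, world axes, zero at the start; "wrist_torque": the same for the moment, N m; "width": finger opening in m; "grasp_force": force on a finger pad.
Only numpy, scipy, OpenCV 4.12 (cv2) and the standard library are available. Lean on these libraries where they do the work, as an engineer would, in place of code of your own. Each camera call takes 0.05 s, during which the arm holds its last target. There are 200 camera calls.

## Task

Get the test box ready for the withstand test: ease its raised guard down until it is fully shut, without slamming it or pressing hard on it, then swing the draw latch's loop over and drop its cross-bar behind the hook of the keeper on the guard. With the bar caught there, push the latch lever over its dead point and right down onto the sloping panel, so that the guard ends drawn shut and latched. Leave the other things on the desk alone.

Things in the scene. Friction and masses are not known exactly. Their poses are not given: they have to be found in the camera images.
- test_box: Grey steel test box, fixed on the desk, 200 deep (x) x 170 wide (y) x 88 mm high when shut. Origin: centre of its underside; x points away from the robot to the hinged back, y left, z up. Above a 22 mm front wall the front slopes up and back at 0.61 rad to the horizontal for 115 mm, to the flat top. All above 63 mm (upper 43 mm of the slope, clear sides, clear-paned top) is the guard.
- guard (a joint): Angle of the guard, rad: 0 fully shut, 1.3 fully raised; it turns about a level axis along the box's y at the back. A stiff hinge holds it where it is left; about 4 N on its front rail moves it down. It slams above 2.5 rad/s and bears 35 N.
- guard_hinge (a point): Middle of the guard's hinge axis: 103 mm behind the box's centre, 64 mm above the desk.
- guard_front (a point): Middle of the guard's front rail, on the flat top at the foot of a black knob (18 mm across, 16 mm high). When shut 97 mm ahead of the hinge and 24 mm above it; turns with the guard. The 20 mm wide rail runs the whole width, so the guard can be pushed down beside the knob.
- keeper (a point): On the guard's slope: where the cross-bar's centre lies when latched. x up the slope (from the robot), y left, z off the panel, which is at z = -7 mm. Hook, 22 mm wide: post at x = -9 to -4 mm, from whose top (z = 6 to 9) a nose reaches to x = 1 mm. Open up the slope: lower the bar beyond the nose, at x = 6 to 15 mm, onto the keeper's plate (then z = 0); the lever draws it back under the nose.
- lever_pivot (a point): Pivot of the latch lever, in the middle of the sloping panel, 12 mm off it and 39 mm down the slope from the keeper's seat. The lever turns about the box's y axis.
- latch_lever (a joint): Angle of the lever, rad: 0 latched, flat on the slope and pointing down it to the robot; pi/2 square off the panel; 2.4 fully open, leaning up the slope. Stays where it is left. With the loop on the keeper its springs tighten below about 1.25 rad and push back (about 3 N at the tip); past the dead point at 0.42 rad they hold the lever shut.
- lever_tip (a point): Tip of the steel lever's handle, 46 mm from the pivot; the handle is a plate 22 to 26 mm wide and 4.5 mm thick.
- loop_pivot (a point): Middle of the pin on which the loop swings, carried by the lever 16 mm from its pivot; the pin runs along the box's y. With the lever open it stands about 27 mm off the panel.
- loop_bar (a point): Centre of the loop's cross-bar: steel, 8 mm thick, 51 mm long over its domed ends, along the box's y; 6 mm legs, 42 mm apart, sprung lengthwise, join it to the pin 51 mm away. At the start the loop leans down the slope to the robot, on its stop, clear of the panel; it swings freely over the lever's top to the keeper. Can be held by its two ends; it turns in the grip.
- bobbin_a: Small wound bobbin, 21 mm across, 16 mm high, standing to the right of the box near its front; leave alone. Origin: centre of its underside.
- bobbin_b: A second such bobbin, to the right of the box, farther back; leave alone. Origin: centre of its underside.
- wound_core: Copper-wound ring core, 20x27x10 mm, to the left of the box near its front; leave alone. Origin: its underside.
- driver: Red-handled screwdriver, 134 mm long, 18 mm thick, lying to the left of the box; leave alone. Origin: centre of its underside.
- mug: White dotted mug, 91 mm high, near the desk's left front; leave alone. Origin: centre of its underside.

How it is judged:
By the outcome, as a careful person would: the job done as asked, in the order asked, and still so for the second after the job is handed in, with the robot touching nothing.
It also fails if it takes over 66 s, if anything falls off the work surface, if the arm or the gripper's body presses on something with over 40 N, if the wrist force passes 120 N, or if a joint passes its speed limit or range.

## Working session

There is one attempt and no reset: what is moved stays moved. The work goes in short steps, Python scripts to look and compute and a shell command to move; the robot and the scene stay as the last step left them, time stands still between calls to the robot, and variables do not carry over. Pictures are saved under pics/ and viewed, at most 10 in all, crops included, and the job is handed in when it is done.

```bash
mkdir -p pics; ls; python3 - <<'E'
from station import sense, grab_frame
import cv2,numpy as np
s=sense();print({k:np.round(v,3).tolist() for k,v in s.items()})
for n in("scene","top"):
    f=grab_frame(n);np.savez(f"pics/{n}0.npz",**f);cv2.imwrite(f"pics/{n}0.png",f["color"]);print(f["mtx"],f["pose"].round(3))
E
```

```text
pics
{'clock': 0.0, 'qpos': [1.131, 0.343, 1.525, 0.0, 1.275, -0.146], 'joint_vel': [-0.001, -0.0, -0.001, -0.002, -0.001, -0.001], 'joint_torque': [-0.001, -43.125, -24.422, 0.072, 0.056, -0.0], 'position': [0.152, 0.502, 0.226], 'ee_rot': [-0.0, 0.146, 0.989, -0.001], 'contact_force': [0.859, 0.934, -0.028], 'wrist_torque': [0.036, -0.025, -0.014], 'grasp_force': 0.0, 'width': 0.092}
[[393.831487     0.         278.40958331]
 [  0.         393.831487   206.24734207]
 [  0.           0.           1.        ]] [[ 0.819 -0.428  0.382  0.239]
 [-0.574 -0.625  0.53  -0.339]
 [ 0.012 -0.653 -0.757  0.735]
 [ 0.     0.     0.     1.   ]]
[[437.04342543   0.         281.63753798]
 [  0.         437.04342543 205.45299312]
 [  0.           0.           1.        ]] [[ 0.013 -0.99   0.144  0.414]
 [-1.    -0.016 -0.013  0.107]
 [ 0.015 -0.143 -0.99   1.087]
 [ 0.     0.     0.     1.   ]]
```

View pics/scene0.png

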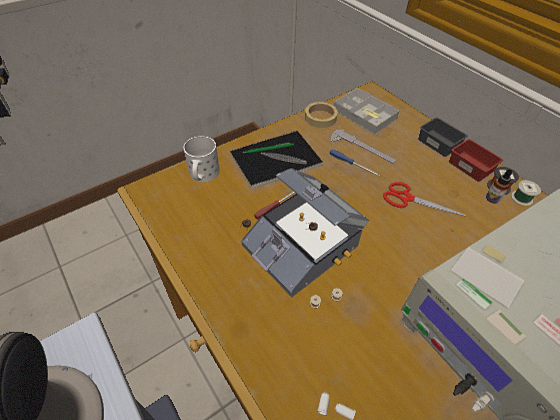

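View pics/top0.png

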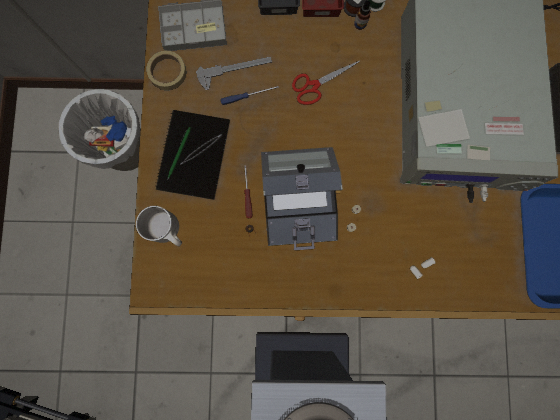

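```bash
cat > h.py <<'E'
import numpy as np,cv2
from scipy.spatial.transform import Rotation as R
def pt(f,u,v,r=1):
    z=f["range_z"][int(v)-r:int(v)+r+1,int(u)-r:int(u)+r+1];z=np.median(z[z>0])
    K=f["mtx"];p=f["pose"]@[(u-K[0,2])*z/K[0,0],(v-K[1,2])*z/K[1,1],z,1]
    return p[:3]
def proj(f,P):
    K=f["mtx"];q=np.linalg.inv(f["pose"])@np.append(P,1);q=K@q[:3];return q[:2]/q[2]
def cloud(f):
    v,u=np.indices(f["range_z"].shape);z=f["range_z"];K=f["mtx"]
    P=np.stack([(u-K[0,2])*z/K[0,0],(v-K[1,2])*z/K[1,1],z],-1)
    return P@f["pose"][:3,:3].T+f["pose"][:3,3]
E
python3 - <<'E'
from h import *
a=dict(np.load("pics/top0.npz"));b=dict(np.load("pics/scene0.npz"))
A=cv2.resize(a["color"][140:255,255:350],None,fx=5,fy=5,interpolation=cv2.INTER_CUBIC)
B=cv2.resize(b["color"][160:300,235:375],None,fx=4,fy=4,interpolation=cv2.INTER_CUBIC)
cv2.imwrite("pics/a.png",A);cv2.imwrite("pics/b.png",B)
E
```

```text
(no output)
```

View pics/a.png

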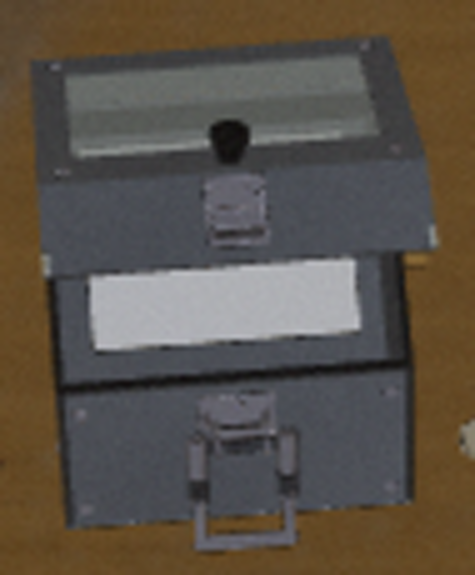

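View pics/b.png

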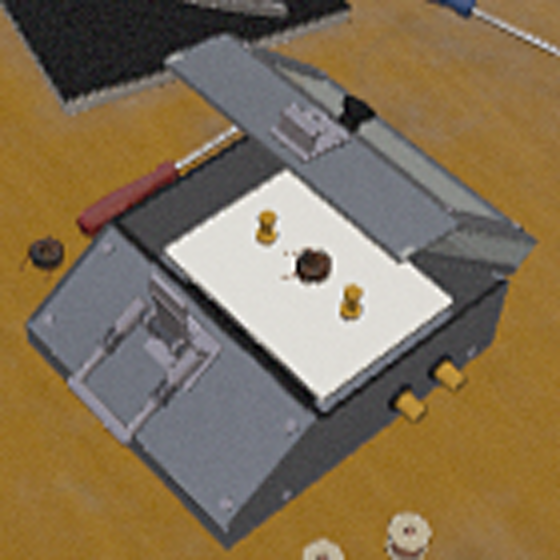

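```bash
cat >> h.py <<'E'
S=0.61
def bx(x,y,z,q): # box->world
    c,s=np.cos(q[2]),np.sin(q[2]);return np.array([q[0]+c*x-s*y,q[1]+s*x+c*y,z])
def gd(x,z,a): # guard pt (shut coords, box) at angle a
    dx,dz=x-.103,z-.064;c,s=np.cos(a),np.sin(a);return .103+c*dx+s*dz, .064-s*dx+c*dz
E
python3 - <<'E'
from h import *
from scipy.optimize import least_squares as ls
a=dict(np.load("pics/top0.npz"));b=dict(np.load("pics/scene0.npz"))
C=[(-.1,.085,.022),(-.1,-.085,.022),(-.0414,.085,.063),(-.0414,-.085,.063)]
ta=np.array([(68,525),(412,497),(62,385),(410,362)])/5+[255,140]-.4
tb=np.array([(28,328),(225,545),(113,228),(320,405)])/4+[235,160]-.4
def res(q): return np.array([proj(f,bx(*c,q))-t[i] for f,t in((a,ta),(b,tb)) for i,c in enumerate(C)])
s=ls(lambda q:res(q).ravel(),[.5,0.05,0]);q=s.x;print("pose",q,res(q).round(1).tolist())
# guard
ga=np.array([(38,183),(420,160)])/5+[255,140]-.4
gb=np.array([(345-45,165),])
def rg(p):
    x,z=gd(-.0057,.088,p[0]);return np.array([proj(a,bx(x,y,z,q))-ga[i] for i,y in enumerate((.085,-.085))]).ravel()
g=ls(rg,[.8]);print("guard",g.x,g.fun.round(1))
# cloud in box coords
for n,f in(("top",a),("scene",b)):
    P=cloud(f);P=P[f["range_z"]>0];d=P[:,:2]-q[:2];c,s=np.cos(q[2]),np.sin(q[2])
    X=d@[c,s];Y=d@[-s,c];Z=P[:,2]
    # panel fit
    m=(X>-.095)&(X<-.05)&(abs(Y)>.035)&(abs(Y)<.08)&(Z<.09)&(Z>.01)
    print(n,"slope resid mm",np.median(Z[m]-(.022+np.tan(S)*(X[m]+.1)))*1e3,m.sum())
    m=(abs(Y)<.03)&(X>-.14)&(X<-.01)&(Z>.01)
    t=np.c_[X,Y,Z][m]; along=(t[:,0]+.1)*np.cos(S)+(t[:,2]-.022)*np.sin(S); off=-(t[:,0]+.1)*np.sin(S)+(t[:,2]-.022)*np.cos(S)
    k=off>.008
    o=np.c_[along[k],t[k,1],off[k]]*1e3
    print(o[np.argsort(o[:,0])].round(0).astype(int).tolist()[:150])
    m=(abs(Y)<.085)&(abs(Y)>.015)&(Z>.1);G=np.c_[X,Z][m]
    np.savez(f"pics/g_{n}.npz",G=np.c_[X,Y,Z][m])
E
```

```text
pose [0.58140894 0.04941087 0.0958758 ] [[-0.3, -0.6], [0.4, -0.7], [-1.3, 1.5], [0.8, 0.4], [-0.2, -1.4], [1.5, -2.9], [-1.3, -1.2], [0.5, 5.0]]
guard [0.73456015] [-0.2  0.7  1.1 -0.7]
top slope resid mm 2.7509692203205596 753
[[-4, -7, 31], [-3, 22, 32], [-2, -9, 33], [-2, 0, 32], [-2, -2, 34], [-1, 3, 34], [-1, -4, 35], [-1, 8, 33], [-1, 17, 32], [0, -18, 34], [0, -21, 35], [1, -16, 35], [1, -7, 34], [1, 0, 33], [1, 3, 33], [1, 6, 37], [1, -2, 34], [1, -11, 35], [2, 20, 36], [2, 10, 37], [2, 12, 33], [2, -16, 33], [2, -12, 32], [2, 13, 37], [2, 24, 35], [2, -21, 34], [2, 15, 37], [2, -23, 34], [3, 22, 32], [3, -13, 38], [3, 10, 34], [3, -4, 37], [3, -9, 38], [3, -7, 33], [3, 5, 36], [3, 19, 30], [3, 5, 32], [4, -9, 34], [4, -18, 36], [4, 8, 36], [4, 15, 35], [4, 17, 35], [4, -14, 31], [4, -2, 34], [4, 22, 39], [4, 10, 32], [5, 0, 34], [5, -4, 35], [5, -14, 36], [5, 20, 36], [5, 3, 34], [5, 17, 32], [5, -9, 32], [5, 7, 34], [5, -5, 31], [5, -2, 31], [5, -7, 32], [5, 24, 36], [6, 2, 31], [6, -12, 33], [6, 15, 34], [6, -19, 35], [6, -21, 35], [6, 12, 35], [7, -16, 36], [7, -21, 32],
[... 2606 characters left out ...]
1], [13, -20, 31], [13, -24, 32], [14, 19, 32], [14, 22, 33], [15, -22, 32], [15, -20, 33], [15, 19, 30], [16, -24, 31], [16, 20, 34], [16, -21, 33], [17, 23, 31], [17, 20, 31], [17, -20, 32], [18, -23, 32], [18, -22, 27], [19, 20, 33], [19, -22, 33], [20, -21, 29], [20, 22, 33], [20, 18, 32], [21, -20, 33], [21, 24, 30], [22, 20, 32], [22, -21, 31], [23, 19, 31], [23, 22, 31], [23, -23, 32], [24, -21, 33], [24, -21, 30], [24, 23, 31], [25, -18, 31], [25, 19, 34], [26, 19, 30], [26, 21, 32], [26, -21, 32], [26, -24, 33], [27, 23, 34], [27, -20, 37], [27, 17, 31], [28, -25, 31], [28, -19, 32], [28, 18, 35], [28, 21, 36], [29, 19, 30], [29, -24, 37], [29, -17, 31], [29, -24, 32], [29, 20, 34]]
```

```bash
python3 - <<'E'
from h import *
q=np.array([.5814,.0494,.0959])
for n in("top","scene"):
    f=dict(np.load(f"pics/{n}0.npz"));P=cloud(f);P=P[f["range_z"]>0]
    c,s=np.cos(q[2]),np.sin(q[2]);d=P[:,:2]-q[:2];X=d@[c,s];Y=d@[-s,c];Z=P[:,2]
    m=(X>-.092)&(X<-.05)&(abs(Y)>.035)&(abs(Y)<.08)&(Z<.075)&(Z>.02)
    k=np.linalg.lstsq(np.c_[X[m]+.07,Y[m],np.ones(m.sum())],Z[m],rcond=None)[0]
    print(n,"slope",k[0],"tan",np.tan(S),"yaw corr",k[1]/k[0],"dz at x=-.07 mm",(k[2]-.022-.03*np.tan(S))*1e3)
    m=(abs(X)<.3)&(abs(Y)<.3)&(Z<.01)&(Z>-.02);print("desk z",np.median(Z[m]))
    G=np.load(f"pics/g_{n}.npz")["G"];
    # flat-top frame & slope of guard: residual by angle
    for a in (.66,.7,.73,.76,.8):
        dx,dz=G[:,0]-.103,G[:,2]-.064;ca,sa=np.cos(a),np.sin(a);x=.103+ca*dx-sa*dz;z=.064+sa*dx+ca*dz
        m=(x>-.004)&(x<.014)&(abs(z-.088)<.012); m2=(x>-.036)&(x<-.01)&(abs(z-.022-(x+.1)*np.tan(S))<.012)
        print(a,m.sum(),((z[m]-.088).mean()*1e3).round(2),m2.sum(),((z-.022-(x+.1)*np.tan(S))[m2].mean()*1e3).round(2))
    # front edge & sides
    m=(abs(Z-.03)<.008)&(abs(Y)<.08)&(X<-.07);print("side extents",np.percentile(Y[(Z>.03)&(Z<.06)&(X>-.09)&(X<-.045)&(abs(Y)<.1)],[1,99]))
E
```

```text
top slope 0.6981892099121413 tan 0.6989188622773911 yaw corr -0.006693236663291196 dz at x=-.07 mm 2.738082220318915
desk z 0.0003894050659782877
0.66 293 8.9 336 10.45
0.7 281 4.91 821 7.92
0.73 269 1.87 870 4.65
0.76 264 -1.16 875 1.14
0.8 253 -5.1 893 -3.65
side extents [-0.08357877  0.08473594]
scene slope 0.7046538195647496 tan 0.6989188622773911 yaw corr -0.007714240021514038 dz at x=-.07 mm 1.3451786194050679
desk z 0.00033856776394725063
0.66 129 8.36 189 10.76
0.7 119 4.71 695 8.25
0.73 111 2.08 704 4.81
0.76 106 -0.69 719 1.33
0.8 93 -4.13 737 -3.38
side extents [-0.08495579  0.08343681]
```

```bash
cat >> h.py <<'E'
Q=np.array([.579,.0494,.09])
def Rt(tilt,q=Q):
    c,s=np.cos(q[2]),np.sin(q[2]);z=np.array([np.sin(tilt)*c,np.sin(tilt)*s,-np.cos(tilt)]);y=np.array([-s,c,0]);return np.c_[np.cross(y,z),y,z]
def cur():
    from station import sense
    s=sense();w,x,y,z=s["ee_rot"];return s,R.from_quat([x,y,z,w]).as_matrix(),np.array(s["position"])
def plan(P,tilt,tag=""):
    """turn (tool frame), then shift in the tool frame AFTER the turn, mm"""
    s,M,p=cur();T=Rt(tilt)
    print(tag,"turn",R.from_matrix(M.T@T).as_rotvec().round(3),"shift after turn",((P-p)@T*1e3).round(1),"shift now-frame",((P-p)@M*1e3).round(1))
def tobox(p,q=Q):
    c,s=np.cos(q[2]),np.sin(q[2]);d=np.asarray(p[:2])-q[:2];return np.array([d@[c,s],d@[-s,c],p[2]])*1e3
def st():
    s,M,p=cur();c,sn=np.cos(Q[2]),np.sin(Q[2]);F=np.array(s["contact_force"])
    b=tobox(p);al=(b[0]+100)*np.cos(S)+(b[2]-22)*np.sin(S);of=-(b[0]+100)*np.sin(S)+(b[2]-22)*np.cos(S)
    print("t",round(s["clock"],2),"box mm",b.round(1),"slope along/off",round(al,1),round(of,1),"F",F.round(1),"w",round(s["width"]*1e3,1),"g",round(s["grasp_force"],1),"tilt",round(np.arctan2(np.hypot(*M[:2,2]),-M[2,2]),3),"yerr",round(float(np.arctan2(M[1,1],M[0,1])-np.pi/2-Q[2]),3))
E
python3 - <<'E'
from h import *
st()
plan(bx(0,.035,.30,Q),.61,"above")
x,z=gd(0,.088,.8);print(x,z);plan(bx(x,.035,z+.02,Q),.61,"pre")
E
```

```text
t 0.1 box mm [-384.7  489.4  226.1] slope along/off -116.4 330.4 F [-0.3  0.  -1.2] w 91.6 g 0.0 tilt 0.001 yerr -0.384
above turn [-0.118 -0.603 -0.371] shift after turn [-357.6 -454.4  159.8] shift now-frame [-526.8 -277.3  -73.6]
0.04845575511883051 0.1546086383869828
pre turn [-0.118 -0.603 -0.371] shift after turn [-325.5 -454.4  290.4] shift now-frame [-571.8 -259.    51.8]
```

```bash
python3 -m handwheel '[[-0.024,-0.12,-0.074,0,0,0,255],[-0.024,-0.12,-0.074,0,0,0,255],[-0.024,-0.12,-0.074,0,0,0,255],[-0.024,-0.12,-0.074,0,0,0,255],[-0.024,-0.12,-0.074,0,0,0,255]]'
python3 -m handwheel '[[0,0,0,-36,-45,16,255],[0,0,0,-36,-45,16,255],[0,0,0,-36,-45,16,255],[0,0,0,-36,-45,16,255],[0,0,0,-36,-45,16,255]]'
python3 -c "
from h import *
st();plan(bx(0,.035,.30,Q),.61,'above')"
```

```text
clock: 0.72
position: [0.1517, 0.5027, 0.2267]
ee_rot: [0.301, -0.043, 0.953, 0.015]
contact_force: [0.7, -0.0, -0.3]
width: 0.0462
grasp_force: 0.0
clock: 1.35
position: [0.3656, 0.2941, 0.2633]
ee_rot: [0.299, -0.042, 0.953, 0.015]
contact_force: [0.5, 0.1, 0.1]
width: 0.0007
grasp_force: 0.0
t 1.35 box mm [-190.6  262.9  263.3] slope along/off 64.0 249.7 F [0.5 0.1 0.1] w 0.7 g 0.0 tilt 0.609 yerr 0.0
above turn [ 0.003 -0.001 -0.002] shift after turn [-177.2 -227.9   79.1] shift now-frame [-177.8 -227.8   78.2]
```

```bash
python3 -m handwheel '[[0,0,0,-36,-46,16,255],[0,0,0,-36,-46,16,255],[0,0,0,-36,-46,16,255],[0,0,0,-36,-46,16,255],[0,0,0,-30,-40,14,255]]' >/dev/null
python3 -c "
from h import *
st()
for a in (.8,.75):
  x,z=gd(0,.088,a);plan(bx(x,.035,z+.015*(a>.78),Q),.61,str(a))"
```

```text
t 1.98 box mm [ -3.2  38.  297.8] slope along/off 237.4 170.6 F [-0.1  1.2 -0.1] w 0.3 g 0.0 tilt 0.608 yerr -0.002
0.8 turn [ 0.002 -0.002 -0.004] shift after turn [ 31.1  -3.  134.7] shift now-frame [ 30.9  -3.4 134.7]
0.75 turn [ 0.002 -0.002 -0.004] shift after turn [ 45.   -3.  146.7] shift now-frame [ 44.8  -3.5 146.8]
```

```bash
python3 -m handwheel '[[0,0,0,8,-2,34,255],[0,0,0,8,-1,34,255],[0,0,0,8,0,34,255],[0,0,0,7,0,33,255],[0,0,0,0,0,0,255]]' >/dev/null
python3 -c "
from h import *
st()
p=None
for a in np.arange(.8,-.05,-.08):
  x,z=gd(0,.088,a);
  if p: dx,dz=(x-p[0])*1e3,(z-p[1])*1e3;print(round(a,2),round(-np.cos(S)*dx-np.sin(S)*dz,1),round(np.sin(S)*dx-np.cos(S)*dz,1), 'box',round(x*1e3,1),round(z*1e3,1))
  p=(x,z)
x,z=gd(0,.088,.8);plan(bx(x,.035,z,Q),.61)
"
```

```text
t 2.6 box mm [ 46.4  37.8 166.1] slope along/off 202.6 34.2 F [ 0.1 -0.2  0.6] w 0.2 g 0.0 tilt 0.603 yerr -0.001
0.72 8.5 -0.2 box 41.4 150.0
0.64 8.4 0.4 box 34.7 144.8
0.56 8.4 1.1 box 28.5 139.0
0.48 8.3 1.8 box 22.7 132.9
0.4 8.1 2.4 box 17.5 126.2
0.32 7.9 3.1 box 12.8 119.2
0.24 7.6 3.7 box 8.7 111.8
0.16 7.3 4.3 box 5.1 104.1
0.08 6.9 4.9 box 2.2 96.2
0.0 6.5 5.4 box 0.0 88.0
 turn [ 0.003 -0.007 -0.003] shift after turn [ 4.9 -2.8 10.6] shift now-frame [ 4.9 -2.8 10.6]
```

```bash
python3 -m handwheel '[[0,0,0,0,0,-15,255],[0,0.152,0,0,0,0,255],[0,0.152,0,0,0,0,255],[0,0.152,0,0,0,0,255],[0,0.148,0,0,0,0,255]]' >/dev/null
python3 -c "
from h import *
st()
p=None
for a in np.arange(.8,-.05,-.08):
  x,z=gd(.001-.004*(.8-a)/.8,.088,a);x+=.0095
  if p: print(round(a,2),'dx',round(-(x-p[0])*1e3,1),'dz',round(-(z-p[1])*1e3,1),'box',round(x*1e3,1),round(z*1e3,1))
  else: plan(bx(x,.035,z+.008,Q),0)
  p=(x,z)
"
```

```text
t 3.23 box mm [ 39.   37.4 186. ] slope along/off 207.9 54.8 F [ 0.3  0.1 -0.8] w 0.5 g 0.0 tilt 0.005 yerr -0.001
 turn [ 0.002  0.005 -0.001] shift after turn [-19.7  -2.4  24.1] shift now-frame [-19.6  -2.4  24.2]
0.72 dx 7.3 dz 4.3 box 51.3 149.6
0.64 dx 7.0 dz 4.9 box 44.4 144.6
0.56 dx 6.6 dz 5.5 box 37.8 139.2
0.48 dx 6.1 dz 6.0 box 31.7 133.1
0.4 dx 5.6 dz 6.5 box 26.1 126.6
0.32 dx 5.1 dz 7.0 box 20.9 119.6
0.24 dx 4.5 dz 7.4 box 16.4 112.2
0.16 dx 3.9 dz 7.8 box 12.5 104.5
0.08 dx 3.3 dz 8.1 box 9.2 96.4
0.0 dx 2.7 dz 8.4 box 6.5 88.0
```

```bash
python3 -m handwheel '[[0,0,0,-10,-1,12,255],[0,0,0,-10,-1,12,255],[0,0,0,0,0,4,255],[0,0,0,0,0,4,255],[0,0,0,3,0,2,255]]' >/dev/null
python3 -c "
from h import *
st()"
python3 -m handwheel '[[0,0,0,4,0,2.5,255],[0,0,0,7,0,5,255],[0,0,0,6.5,0,5.5,255],[0,0,0,6,0,6,255],[0,0,0,0,0,0,255]]' >/dev/null
python3 -c "
from h import *
st()"
```

```text
t 3.85 box mm [ 56.3  35.8 148.1] slope along/off 200.4 13.8 F [2.1 0.2 1.3] w 0.2 g 1.1 tilt 0.007 yerr -0.001
t 4.47 box mm [ 31.4  35.9 127.6] slope along/off 168.2 11.2 F [-0.  -0.1 -0.2] w 0.4 g 0.0 tilt 0.004 yerr -0.001
```

```bash
python3 - <<'E'
from h import *
from station import grab_frame
f=grab_frame("scene");np.savez("pics/s1.npz",**f);cv2.imwrite("pics/s1.png",cv2.resize(f["color"][110:310,205:405],None,fx=3,fy=3,interpolation=cv2.INTER_CUBIC))
E
```

```text
(no output)
```

View pics/s1.png

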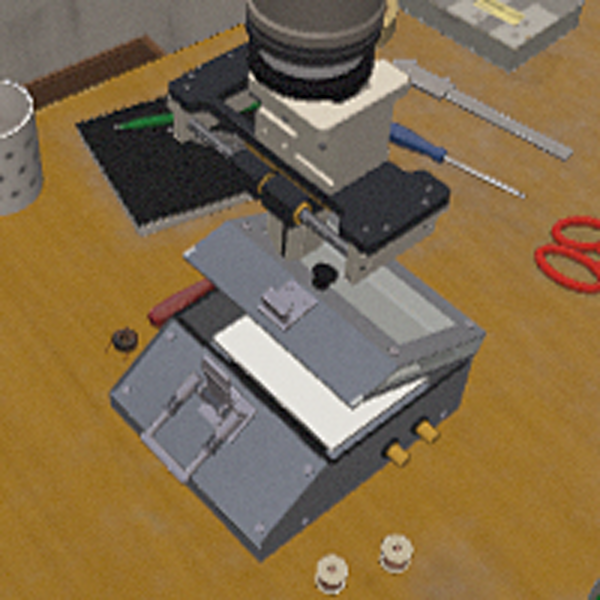

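```bash
python3 -m handwheel '[[0,0,0,5.5,0,6,255],[0,0,0,5,0,7,255],[0,0,0,4.5,0,7,255],[0,0,0,4,0,7,255],[0,0,0,0,0,0,255]]' >/dev/null
python3 -c "
from h import *
st()"
python3 -m handwheel '[[0,0,0,1.5,0,3,255],[0,0,0,1,0,2.5,255],[0,0,0,0.5,0,2,255],[0,0,0,0,0,1,255],[0,0,0,0,0,0,255]]' >/dev/null
python3 -c "
from h import *
st()"
```

```text
t 5.15 box mm [ 12.7  36.  100.4] slope along/off 137.3 -0.3 F [0.3 0.  0. ] w 0.6 g 0.0 tilt 0.004 yerr -0.001
t 5.78 box mm [10.7 36.  92.7] slope along/off 131.2 -5.4 F [0.3 0.5 0. ] w 0.5 g 0.1 tilt 0.005 yerr -0.001
```

```bash
for i in 1; do python3 -m handwheel '[[0,0,0,0.5,0,1,255],[0,0,0,0.5,0,1,255],[0,0,0,0,0,1,255],[0,0,0,0,0,0.5,255],[0,0,0,0,0,0,255]]' >/dev/null
python3 -c "
from h import *
st()"; done
python3 -m handwheel '[[0,0,0,0,0,0.4,255],[0,0,0,0,0,0.4,255],[0,0,0,0,0,0,255],[0,0,0,0,0,0,255],[0,0,0,0,0,0,255]]'
```

```text
t 6.4 box mm [ 9.7 36.  89.2] slope along/off 128.4 -7.8 F [-0.8 -0.1  1.3] w 0.5 g 0.3 tilt 0.005 yerr -0.001
clock: 7.02
position: [0.5856, 0.0862, 0.0885]
ee_rot: [0.002, -0.045, 0.999, 0.002]
contact_force: [0.1, 0.2, -0.4]
width: 0.0005
grasp_force: 0.1
```

```bash
python3 -m handwheel '[[0,0,0,0,0,0.4,255],[0,0,0,0,0,0.3,255],[0,0,0,0,0,0,255],[0,0,0,0,0,0,255],[0,0,0,0,0,0,255]]'|grep -E 'pos|contact'
python3 -m handwheel '[[0,0,0,0,0,0.3,255],[0,0,0,0,0,0.3,255],[0,0,0,0,0,0,255],[0,0,0,0,0,0,255],[0,0,0,0,0,0,255]]'|grep -E 'pos|contact'
```

```text
position: [0.5856, 0.0862, 0.0881]
contact_force: [-1.4, -0.7, 4.8]
position: [0.5856, 0.0862, 0.088]
contact_force: [-3.6, 0.4, 9.7]
```

```bash
python3 -m handwheel '[[0,0,0,0,0,-30,255],[0,0,0,0,0,-60,255],[0,0,0,0,60,-20,255],[0,0,0,0,60,-20,255],[0,0,0,0,0,0,0]]' >/dev/null
python3 - <<'E'
from h import *
from station import grab_frame
st()
f=grab_frame("scene");np.savez("pics/s2.npz",**f);g=grab_frame("top");np.savez("pics/t2.npz",**g)
A=cv2.resize(f["color"][190:300,230:340],None,fx=5,fy=5,interpolation=cv2.INTER_CUBIC)
cv2.imwrite("pics/s2.png",A)
def sl(f):
    P=cloud(f);P=P[f["range_z"]>0];d=P[:,:2]-Q[:2];c,s=np.cos(Q[2]),np.sin(Q[2]);X=d@[c,s]+.1;Y=d@[-s,c];Z=P[:,2]-.022
    return np.c_[X*np.cos(S)+Z*np.sin(S),Y,-X*np.sin(S)+Z*np.cos(S)]*1e3
for f in(f,g):
    L=sl(f)
    for nm,lo,hi in(("base",10,60),("guard",75,110)):
        m=(L[:,0]>lo)&(L[:,0]<hi)&(abs(L[:,1])>35)&(abs(L[:,1])<80)&(abs(L[:,2])<12);print(nm,m.sum(),np.median(L[m,2]).round(2),np.polyfit(L[m,0],L[m,2],1).round(3))
    m=(abs(L[:,1])<16)&(L[:,0]>-8)&(L[:,0]<16)&(L[:,2]>20)&(L[:,2]<45);print("bar",m.sum(),L[m].mean(0).round(1),L[m].std(0).round(1))
    m=(L[:,0]>-8)&(L[:,0]<10)&(L[:,2]>20)&(L[:,2]<45)&(abs(L[:,1])<40);print("y ext",np.percentile(L[m,1],[1,50,99]))
    m=(abs(L[:,1])<12)&(L[:,0]>70)&(L[:,0]<115)&(L[:,2]>3);o=L[m];o=o[np.argsort(o[:,0])];
    for k in range(36,115,3):
        mm=(abs(L[:,1])<9)&(abs(L[:,0]-k)<1.5)&(L[:,2]<80);print(k,mm.sum(),np.sort(L[mm,2]).round(0).astype(int).tolist()[::3])
E
```

```text
t 8.9 box mm [  9.7 158.2 218.6] slope along/off 202.6 98.3 F [-0.1  0.3  0.3] w 6.4 g 0.0 tilt 0.009 yerr 0.004
base 858 -0.21 [-0.003 -0.076]
guard 645 -0.34 [-0.002 -0.059]
bar 57 [ 5.3  0.2 32.1] [2.3 9.2 1.5]
y ext [-24.89943644  -1.08637734  22.16991288]
36 7 [-3, -1, 2]
39 8 [1, 1, 3]
42 8 [1, 2, 6]
45 8 [-1, 2, 3]
48 2 [0]
51 0 []
54 7 [28, 29, 31]
57 14 [1, 29, 30, 30, 31]
60 15 [0, 2, 23, 28, 30]
63 16 [1, 1, 4, 32, 35, 37]
66 18 [-62, 2, 3, 3, 36, 41]
69 20 [-2, -1, 1, 1, 44, 45, 47]
72 21 [-2, -1, 0, 1, 48, 50, 52]
75 24 [-2, -1, 1, 1, 52, 53, 54, 57]
78 23 [-2, 0, 0, 2, 54, 55, 56, 58]
81 11 [-1, 0, 2, 54]
84 4 [4, 15]
87 14 [13, 14, 15, 15, 17]
90 13 [1, 14, 15, 16, 17]
93 19 [2, 3, 4, 14, 15, 16, 18]
96 11 [1, 2, 3, 4]
99 10 [0, 2, 4, 5]
102 12 [0, 3, 3, 4]
105 11 [1, 3, 3, 5]
108 11 [2, 3, 4, 5]
111 11 [1, 2, 4, 5]
114 10 [-2, 0, 0, 2]
base 682 0.89 [0.002 0.855]
guard 509 0.96 [-0.     0.964]
bar 45 [ 4.7 -0.9 32.4] [2.2 8.6 2.2]
y ext [-22.90423732  -0.40660588  23.30368393]
36 3 [2]
39 0 []
42 0 []
45 0 []
48 0 []
51 3 [1]
54 17 [0, 3, 4, 5, 32, 32]
57 11 [-1, 4, 31, 32]
60 11 [1, 4, 4, 5]
63 11 [3, 4, 4, 26]
66 15 [-2, 2, 4, 4, 30]
69 13 [-1, -1, 2, 3, 51]
72 10 [-1, 1, 2, 55]
75 7 [3, 57, 60]
78 10 [56, 57, 58, 60]
81 0 []
84 10 [14, 16, 17, 19]
87 16 [0, 3, 4, 15, 17, 19]
90 16 [2, 3, 4, 15, 17, 17]
93 13 [1, 3, 5, 17, 19]
96 9 [1, 3, 6]
99 10 [2, 4, 4, 7]
102 7 [3, 3, 8]
105 8 [4, 5, 6]
108 12 [3, 5, 5, 7]
111 11 [-1, 0, 4, 6]
114 10 [-2, -1, 1, 7]
```

View pics/s2.png

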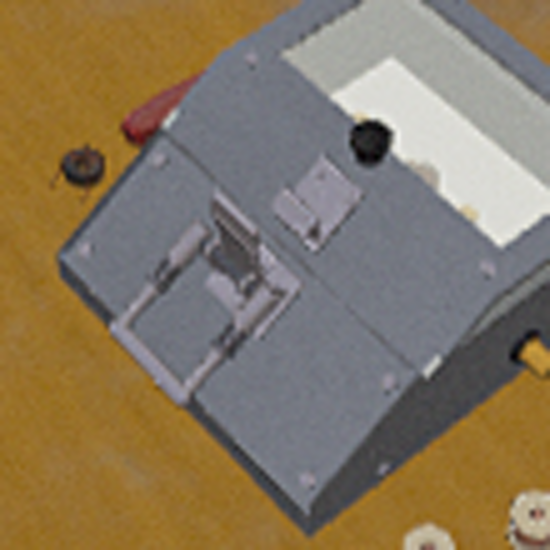

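```bash
python3 -m handwheel '[[0,-0.15,0,0,0,0,0],[0,-0.15,0,0,0,0,0],[0,-0.15,0,0,0,0,0],[0,-0.15,0,0,0,0,0],[0,0,0,0,0,0,0]]' >/dev/null
cat >> h.py <<'E'
def sb(al,of,y=0): # slope mm -> world
    return bx((-100+al*np.cos(S)-of*np.sin(S))/1e3,y/1e3,(22+al*np.sin(S)+of*np.cos(S))/1e3,Q)
E
python3 - <<'E'
from h import *
st();plan(sb(5,80),S)
E
```

```text
t 9.62 box mm [  6.3 152.5 214.4] slope along/off 197.3 96.8 F [-0.1 -0.4  0.4] w 63.7 g 0.0 tilt 0.597 yerr -0.002
 turn [ 0.001 -0.013 -0.002] shift after turn [ 192.3 -152.5   16.8] shift now-frame [ 191.7 -153.    19.1]
```

```bash
python3 -m handwheel '[[0,-0.013,0,45,-38,4,0],[0,0,0,48,-38,4,0],[0,0,0,48,-38,4,0],[0,0,0,48,-38,5,0],[0,0,0,3,0,0,0]]' >/dev/null
python3 - <<'E'
from h import *
st();plan(sb(5,25.5),S)
E
```

```text
t 10.25 box mm [-105.1   26.1  158. ] slope along/off 73.7 114.3 F [-0.3 -0.4 -0.5] w 91.9 g 0.0 tilt 0.553 yerr 0.006
 turn [ 0.018 -0.058 -0.005] shift after turn [ 68.7 -26.1  88.8] shift now-frame [ 63.4 -28.1  92.1]
```

```bash
python3 -m handwheel '[[0.018,-0.058,0,15,-12,10,0],[0,0,0,15,-10,10,0],[0,0,0,15,-4,10,0],[0,0,0,12,0,10,0],[0,0,0,6,0,5,0]]' >/dev/null
python3 - <<'E'
from h import *
st();plan(sb(5,25.5),S);print(np.round(cur()[0]["qpos"],2))
E
```

```text
t 10.88 box mm [-134.7  -13.9  120. ] slope along/off 27.7 100.2 F [-0.9 -0.1 -0.9] w 91.7 g 0.0 tilt 0.575 yerr 0.028
 turn [ 0.055 -0.037 -0.003] shift after turn [22.7 13.9 74.7] shift now-frame [19.9  9.7 76.2]
[-0.31  0.16  2.36  1.2   0.29 -3.11]
```

```bash
python3 -m handwheel '[[0.01,0.1,0,-10,0,-10,0],[0.01,0.12,0,-10,2,-5,0],[0.01,0.12,0,0,4,0,0],[0.01,0.12,0,0,4,0,0],[0.01,0.1,0,0,0,0,0]]' >/dev/null
python3 - <<'E'
from h import *
st();plan(sb(5,60),0);s,M,p=cur();print(np.round(s["qpos"],3),p,M[:,2])
E
```

```text
t 11.5 box mm [-126.1    8.1  132.1] slope along/off 41.7 105.2 F [0.4 0.3 0.1] w 91.9 g 0.0 tilt 0.182 yerr 0.045
 turn [0.053 0.174 0.041] shift after turn [ 4.2 -8.1 58.1] shift now-frame [ 14.5 -10.8  56. ]
[-0.134  0.242  1.988  0.136  0.759 -1.927] [0.45268008 0.04612869 0.13213725] [ 0.16648631  0.07196298 -0.98341428]
```

```bash
python3 -m handwheel '[[0.018,0.058,0.014,0,0,0,0],[0.018,0.058,0.014,0,0,5,0],[0.018,0.058,0.014,2,-4,10,0],[0,0,0,2,-4,10,0],[0,0,0,0,0,0,0]]' >/dev/null
python3 - <<'E'
from h import *
st();B=sb(5,29);print(tobox(B));plan(B-[0,0,.0035],0);s,M,p=cur();print(np.round(s["qpos"],3),p,M[:,2])
E
```

```text
t 12.12 box mm [-131.1    0.8  105. ] slope along/off 22.1 85.9 F [-0.1 -0.2  1.5] w 91.3 g 0.0 tilt 0.003 yerr -0.001
[-1.12514916e+02  3.46944695e-15  4.86341298e+01]
 turn [ 0.002  0.001 -0.001] shift after turn [-18.6  -0.8  59.9] shift now-frame [-18.5  -1.   59.9]
[-0.087  0.356  1.892  0.003  0.892 -1.749] [0.44836677 0.03844876 0.10504664] [ 0.00121707  0.00250807 -0.99999611]
```

```bash
python3 -m handwheel '[[0,0,0,-9,-0.5,20,0],[0,0,0,-9.5,-0.5,20,0],[0,0,0,0,0,14,0],[0,0,0,0,0,6,0],[0,0,0,0,0,0,0]]' >/dev/null
python3 - <<'E'
from h import *
from station import grab_frame
st()
f=grab_frame("scene")
cv2.imwrite("pics/s3.png",cv2.resize(f["color"][190:310,220:340],None,fx=5,fy=5,interpolation=cv2.INTER_CUBIC))
E
```

```text
t 12.75 box mm [-112.5    0.2   45.8] slope along/off 3.3 26.7 F [ 0.8 -0.3  0.4] w 92.3 g 0.0 tilt 0.003 yerr -0.0
```

View pics/s3.png

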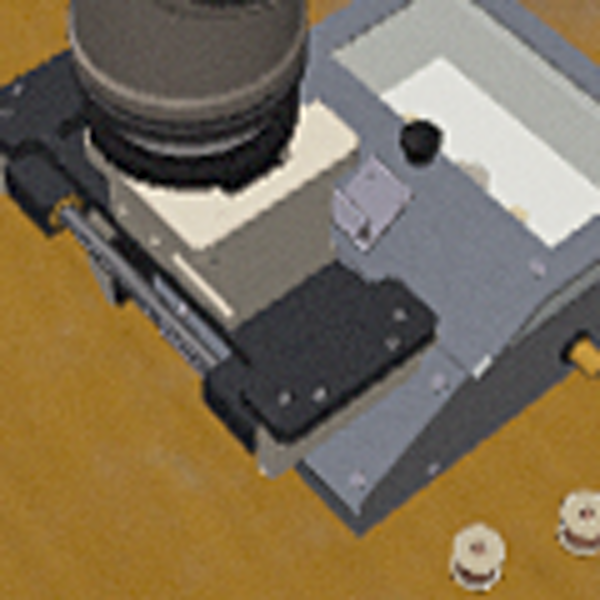

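```bash
python3 -m handwheel '[[0,0,0,0,0,0,255],[0,0,0,0,0,0,255],[0,0,0,0,0,0,255],[0,0,0,0,0,0,255],[0,0,0,0,0,0,255]]' >/dev/null
python3 - <<'E'
from h import *
st()
E
```

```text
t 13.43 box mm [-112.5    0.8   45.6] slope along/off 3.3 26.5 F [-0.5  5.3  0.5] w 47.1 g 30.0 tilt 0.004 yerr -0.001
```

```bash
cat >> h.py <<'E'
def arc(C,r,phis,tilts,t,y=0):
    prev=None
    for ph,ti in zip(phis,tilts):
        b=sb(C[0]+r*np.cos(ph),C[1]+r*np.sin(ph),y);T=Rt(ti);p=b+T[:,2]*t/1e3
        if prev is None: s,M,p0=cur();print("start err (tool)",((p-p0)@M*1e3).round(1))
        else: print(np.degrees(ph).round(0),round(ti,2),"row",round(-(ti-prev[2]),3),((p-prev[0])@prev[1]*1e3).round(1),"box",tobox(p).round(0))
        prev=(p,T,ti)
E
python3 - <<'E'
from h import *
ph=np.radians(np.r_[178:-22:-12.5,-24]);ti=np.interp(-ph,np.radians([-180,-90,0,24]),[0,0,.5,.61])
arc((56.5,27.5),51.5,ph,ti,2.8,.5)
E
```

```text
start err (tool) [ 0.2 -0.3 -0.5]
166.0 0.0 row -0.0 [  5.   0. -10.] box [-118.    1.   56.]
153.0 0.0 row -0.0 [  2.8   0.  -10.9] box [-120.    1.   67.]
140.0 0.0 row -0.0 [  0.3  -0.  -11.2] box [-121.    0.   78.]
128.0 0.0 row -0.0 [ -2.1   0.  -11. ] box [-119.    1.   89.]
115.0 0.0 row -0.0 [ -4.4   0.  -10.3] box [-114.    1.  100.]
103.0 0.0 row -0.0 [-6.6 -0.  -9.1] box [-108.    1.  109.]
90.0 0.0 row -0.0 [-8.4 -0.  -7.5] box [-99.   1. 116.]
78.0 0.07 row -0.067 [-10.   -0.   -5.5] box [-89.   0. 122.]
66.0 0.14 row -0.069 [-11.1   0.   -2.5] box [-78.   0. 125.]
53.0 0.21 row -0.069 [-11.4   0.    0.7] box [-67.   1. 126.]
40.0 0.28 row -0.069 [-10.7  -0.    3.8] box [-56.   1. 124.]
28.0 0.34 row -0.069 [-9.2 -0.   6.7] box [-45.   0. 120.]
16.0 0.41 row -0.069 [-6.9  0.   9. ] box [-36.   1. 114.]
3.0 0.48 row -0.069 [-4.1 -0.  10.5] box [-28.   0. 106.]
-10.0 0.54 row -0.06 [-1.   0.  11.2] box [-21.   1.  97.]
-24.0 0.61 row -0.066 [ 2.7  0.  12.7] box [-17.   1.  84.]
```

```bash
python3 -m handwheel '[[0,0,0,0,0.4,0,255],[0,0,0,5,0,-10,255],[0,0,0,3,0,-11,255],[0,0,0,0.3,0,-11,255],[0,0,0,0,0,0,255]]' >/dev/null
python3 - <<'E'
from h import *
st()
E
```

```text
t 14.05 box mm [-120.8    0.8   79.1] slope along/off 15.7 58.7 F [-0.7  4.7 -1.5] w 46.9 g 29.7 tilt 0.004 yerr -0.0
```

```bash
python3 -m handwheel '[[0,0,0,-2,0.4,-11,255],[0,0,0,-4.4,0,-10.3,255],[0,0,0,-6.6,0,-9,255],[0,0,0,-8.4,0,-7.5,255],[0,0,0,0,0,0,255]]' >/dev/null
python3 - <<'E'
from h import *
from station import grab_frame
st();print(np.round(cur()[0]["qpos"],2))
f=grab_frame("scene")
cv2.imwrite("pics/s4.png",cv2.resize(f["color"][180:300,220:340],None,fx=5,fy=5,interpolation=cv2.INTER_CUBIC))
E
```

```text
t 14.68 box mm [-97.9   0.4 116.3] slope along/off 55.7 76.1 F [-0.5 -0.  -0.5] w 2.0 g 0.0 tilt 0.005 yerr -0.0
[-0.08  0.39  1.8   0.    0.95 -1.74]
```

View pics/s4.png

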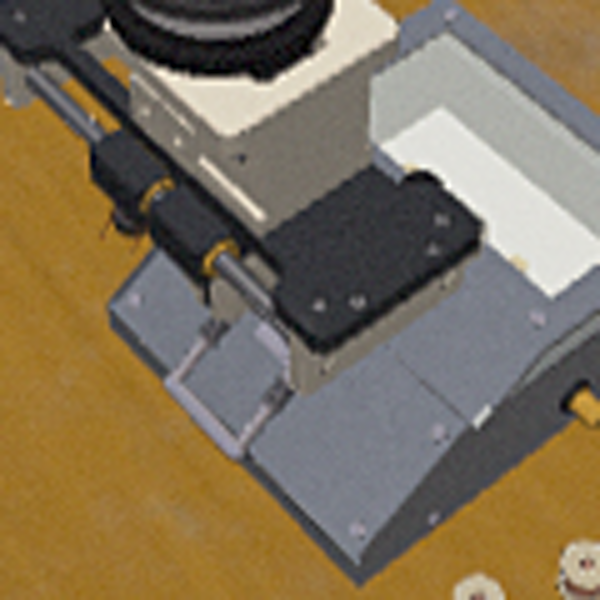

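```bash
python3 -m handwheel '[[0,0,0,7,0,0,0],[0,0,0,8,0,0,0],[0,0,0,0,0,0,0],[0,0,0,0,0,0,0],[0,0,0,0,0,0,0]]' >/dev/null
python3 - <<'E'
from h import *
from station import grab_frame
st();B=sb(4,29.3,.5)
plan(B-[0,0,.009],0)
for n in("scene","top"):
    f=grab_frame(n);P=cloud(f);P=P[f["range_z"]>0];d=P[:,:2]-Q[:2];c,s=np.cos(Q[2]),np.sin(Q[2]);X=d@[c,s]+.1;Y=d@[-s,c];Z=P[:,2]-.022
    L=np.c_[X*np.cos(S)+Z*np.sin(S),Y,-X*np.sin(S)+Z*np.cos(S)]*1e3
    m=(abs(L[:,1])<16)&(L[:,0]>-8)&(L[:,0]<16)&(L[:,2]>20)&(L[:,2]<45);print("bar",m.sum(),L[m].mean(0).round(1))
E
```

```text
t 15.35 box mm [-114.1    0.8  115.6] slope along/off 42.1 84.8 F [-0.  -0.4 -0.1] w 46.1 g 0.0 tilt 0.004 yerr -0.0
 turn [ 0.002  0.003 -0.   ] shift after turn [-0.6 -0.3 76.3] shift now-frame [-0.3 -0.4 76.3]
bar 52 [ 3.9  0.7 26.8]
bar 0 [nan nan nan]<stdin>:8: RuntimeWarning: Mean of empty slice.
  ret = um.true_divide(
```

```bash
python3 -m handwheel '[[0,0,0,0,0,0,0],[0,0,0,-1,0,25,0],[0,0,0,-1,0,25,0],[0,0,0,-1,0,20,0],[0,0,0,0,0,9,0]]' >/dev/null
python3 -c "
from h import *
st()"
python3 -m handwheel '[[0,0,0,0,0,1,255],[0,0,0,0,0,0,255],[0,0,0,0,0,0,255],[0,0,0,0,0,0,255],[0,0,0,0,0,0,255]]' >/dev/null
python3 -c "
from h import *
st()"
```

```text
t 16.07 box mm [-111.4    1.    35.6] slope along/off -1.6 17.7 F [ 0.2 -0.4 -0.3] w 91.6 g 0.0 tilt 0.003 yerr -0.0
t 16.7 box mm [-111.     1.2   35.7] slope along/off -1.2 17.6 F [0.7 2.6 1. ] w 47.7 g 30.0 tilt 0.004 yerr -0.0
```

```bash
python3 - <<'E'
from h import *
from station import grab_frame
f=grab_frame("scene");s,M,p=cur()
print([proj(f,sb(*c)).round(0) for c in((3.6,24.4,-25),(3.6,24.4,25))],proj(f,p).round(0))
A=cv2.resize(f["color"][215:290,230:310],None,fx=5,fy=5,interpolation=cv2.INTER_CUBIC)
f=grab_frame("top");print([proj(f,sb(*c)).round(0) for c in((3.6,24.4,-25),(3.6,24.4,25))])
B=cv2.resize(f["color"][200:275,265:345],None,fx=5,fy=5,interpolation=cv2.INTER_CUBIC)
cv2.imwrite("pics/s5.png",np.hstack([A,B]))
E
```

```text
[array([268., 271.]), array([253., 255.])] [260. 265.]
[array([314., 245.]), array([293., 247.])]
```

View pics/s5.png

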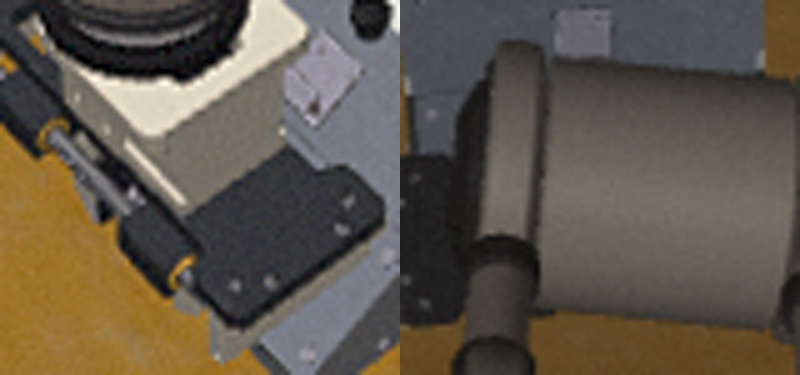

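```bash
python3 - <<'E'
from h import *
ph=np.radians(np.r_[183.5:-10:-12,-12]);ti=np.interp(-ph,np.radians([-180,-90,0,24]),[0,0,.5,.61])
arc((55.5,27.6),52,ph,ti,8.5,1)
E
python3 -m handwheel '[[0,0,0,3,0,-5,255],[0,0,0,3,0,-5,255],[0,0,0,2,0,-5,255],[0,0,0,0,0,0,255],[0,0,0,0,0,0,255]]'>/dev/null
python3 - <<'E'
from h import *
st()
E
```

```text
start err (tool) [ 0.1 -0.3  0.1]
172.0 0.0 row -0.0 [ 5.8  0.  -9.2] box [-117.    1.   45.]
160.0 0.0 row -0.0 [  3.8   0.  -10.2] box [-121.    1.   55.]
148.0 0.0 row -0.0 [  1.6  -0.  -10.8] box [-122.    1.   66.]
136.0 0.0 row -0.0 [ -0.7  -0.  -10.9] box [-122.    1.   77.]
124.0 0.0 row -0.0 [ -2.9   0.  -10.5] box [-119.    1.   87.]
112.0 0.0 row -0.0 [-5.  -0.  -9.6] box [-114.    1.   97.]
100.0 0.0 row -0.0 [-6.9  0.  -8.4] box [-107.    1.  105.]
88.0 0.01 row -0.014 [-8.6 -0.  -6.8] box [-98.   1. 112.]
76.0 0.08 row -0.067 [-10.4   0.   -4.7] box [-88.   1. 117.]
64.0 0.15 row -0.067 [-11.3  -0.   -1.9] box [-77.   1. 119.]
52.0 0.21 row -0.067 [-11.4  -0.    1.1] box [-65.   1. 120.]
40.0 0.28 row -0.067 [-10.7   0.    4. ] box [-54.   1. 118.]
28.0 0.35 row -0.067 [-9.2  0.   6.6] box [-43.   1. 115.]
16.0 0.41 row -0.067 [-7.   0.   8.7] box [-34.   1. 109.]
4.0 0.48 row -0.067 [-4.4  0.  10.1] box [-26.   1. 101.]
-8.0 0.54 row -0.058 [-1.4  0.  10.8] box [-19.   1.  92.]
-12.0 0.56 row -0.016 [ 0.2 -0.   3.2] box [-18.   1.  89.]
t 17.43 box mm [-119.3    1.1   50.5] slope along/off 0.5 34.4 F [-0.   4.  -2.2] w 47.4 g 30.0 tilt 0.003 yerr -0.0
```

```bash
python3 -m handwheel '[[0,0,0,2.2,0,-6,255],[0,0,0,0.8,0,-10,255],[0,0,0,-0.7,0,-10.5,255],[0,0,0,0,0,0,255],[0,0,0,0,0,0,255]]'>/dev/null
python3 - <<'E'
from h import *
st()
E
python3 -m handwheel '[[0,0,0,-1.5,0,-5,255],[0,0,0,-1.5,0,-5,255],[0,0,0,-2.5,0,-5,255],[0,0,0,0,0,0,255],[0,0,0,0,0,0,255]]'>/dev/null
python3 - <<'E'
from h import *
st()
E
```

```text
t 18.05 box mm [-121.3    0.9   77.4] slope along/off 14.3 57.6 F [-2.3  4.4 -1.1] w 47.2 g 30.0 tilt 0.004 yerr -0.0
t 18.68 box mm [-115.9    0.9   92.2] slope along/off 27.2 66.7 F [-2.6  4.6 -0.2] w 47.5 g 30.0 tilt 0.004 yerr -0.0
```

```bash
python3 -m handwheel '[[0,0,0,-2.5,0,-5.5,255],[0,0,0,-3.5,0,-5.5,255],[0,0,0,-3.5,0,-4.5,255],[0,0,0,0,0,0,255],[0,0,0,0,0,0,255]]'>/dev/null
python3 - <<'E'
from h import *
st()
E
python3 -m handwheel '[[0,0,0,-4,0,-4,255],[0,0,0,-4,0,-3,255],[0,0,0,-4,0,-2.5,255],[0,0,0,0,0,0,255],[0,0,0,0,0,0,255]]'>/dev/null
python3 - <<'E'
from h import *
st()
E
```

```text
t 19.3 box mm [-106.     0.7  107.8] slope along/off 44.2 73.7 F [ 1.7  4.5 -4. ] w 47.6 g 30.0 tilt 0.004 yerr -0.0
t 19.93 box mm [-94.8   0.8 117.1] slope along/off 58.7 74.9 F [-0.4  5.8 -3.8] w 47.6 g 30.0 tilt 0.003 yerr -0.0
```

```bash
python3 -m handwheel '[[0,-0.04,0,-7,0,0,255],[0,-0.06,0,-8,0,-1,255],[0,-0.06,0,-8,0,0,255],[0,-0.06,0,-8,0,1.5,255],[0,0,0,0,0,0,255]]'>/dev/null
python3 - <<'E'
from h import *
st()
E
python3 -m handwheel '[[0,-0.06,0,-9,0,3,255],[0,-0.07,0,-9,0,5,255],[0,-0.07,0,-8,0,7,255],[0,0,0,0,0,0,255],[0,0,0,0,0,0,255]]'>/dev/null
python3 - <<'E'
from h import *
st()
s,M,p=cur();b=tobox(p-M[:,2]*.0085);print("bar est",((b[0]+100)*np.cos(S)+(b[2]-22)*np.sin(S)).round(1),(-(b[0]+100)*np.sin(S)+(b[2]-22)*np.cos(S)).round(1),s["qpos"])
E
```

```text
t 20.55 box mm [-63.9   0.8 119.6] slope along/off 85.5 59.4 F [-1.7  5.6  1. ] w 47.8 g 30.0 tilt 0.223 yerr 0.0
t 21.18 box mm [-34.7   0.8 112. ] slope along/off 105.1 36.3 F [-2.3  3.5 -0.8] w 47.6 g 30.0 tilt 0.42 yerr 0.001
bar est 106.7 44.7 [-0.10090245  0.34111035  1.99954951  0.20796965  0.39533975 -1.93762441]
```

```bash
python3 -m handwheel '[[0,0,0,-3,0,7,255],[0,0,0,-2.5,0,7.5,255],[0,0,0,-1,0,7,255],[0,0,0,0,0,0,255],[0,0,0,0,0,0,255]]'>/dev/null
python3 - <<'E'
from h import *
st()
s,M,p=cur();b=tobox(p-M[:,2]*.0085);print("bar est",((b[0]+100)*np.cos(S)+(b[2]-22)*np.sin(S)).round(1),(-(b[0]+100)*np.sin(S)+(b[2]-22)*np.cos(S)).round(1),s["qpos"].round(2))
E
```

```text
t 21.8 box mm [-18.8   1.   95.2] slope along/off 108.5 13.5 F [-1.9  4.5  0.6] w 47.6 g 30.0 tilt 0.423 yerr 0.0
bar est 110.1 21.9 [-0.09  0.39  1.98  0.22  0.36 -1.94]
```

```bash
python3 -m handwheel '[[0,0,0,0.5,0,4,255],[0,0,0,1,0,4,255],[0,0,0,1,0,1.5,255],[0,0,0,0,0,0,255],[0,0,0,0,0,0,255]]'>/dev/null
python3 - <<'E'
from h import *
st()
s,M,p=cur();b=tobox(p-M[:,2]*.0085);print("bar est",((b[0]+100)*np.cos(S)+(b[2]-22)*np.sin(S)).round(1),(-(b[0]+100)*np.sin(S)+(b[2]-22)*np.cos(S)).round(1))
E
```

```text
t 22.43 box mm [-16.1   0.9  86.4] slope along/off 105.7 4.7 F [-0.3  6.5  1.6] w 47.8 g 30.0 tilt 0.426 yerr -0.0
bar est 107.2 13.1
```

```bash
python3 -m handwheel '[[0,0,0,0,0,0,60],[0,0,0,0,0,0,60],[0,0,0,0,0,0,60],[0,0,0,0,0,-25,60],[0,0,0,-10,30,-50,60]]'>/dev/null
python3 -m handwheel '[[0,0,0,-10,45,-40,255],[0,0,0,-10,45,-20,255],[0,0,0,0,30,-10,255],[0,0,0,0,0,0,255],[0,0,0,0,0,0,255]]'>/dev/null
python3 - <<'E'
from h import *
from station import grab_frame
st()
f=grab_frame("scene");np.savez("pics/s6.npz",**f);g=grab_frame("top");np.savez("pics/t6.npz",**g)
A=cv2.resize(f["color"][190:270,245:325],None,fx=5,fy=5,interpolation=cv2.INTER_CUBIC)
B=cv2.resize(g["color"][180:260,265:345],None,fx=5,fy=5,interpolation=cv2.INTER_CUBIC)
cv2.imwrite("pics/s6.png",np.hstack([A,B]))
for f in(f,g):
    P=cloud(f);P=P[f["range_z"]>0];d=P[:,:2]-Q[:2];c,s=np.cos(Q[2]),np.sin(Q[2]);X=d@[c,s]+.1;Y=d@[-s,c];Z=P[:,2]-.022
    L=np.c_[X*np.cos(S)+Z*np.sin(S),Y,-X*np.sin(S)+Z*np.cos(S)]*1e3
    for k in range(51,115,3):
        r=[np.sort(L[(abs(L[:,1])>lo)&(abs(L[:,1])<hi)&(abs(L[:,0]-k)<1.5)&(abs(L[:,2])<80),2]).round(0).astype(int).tolist()[::2] for lo,hi in((0,9),(14,17))]
        print(k,r)
E
```

```text
t 23.68 box mm [-50.  149.9 229.8] slope along/off 160.0 141.7 F [-0.7 -0.3 -0.4] w 24.9 g 0.0 tilt 0.422 yerr -0.0
51 [[], [0, 28]]
54 [[29, 30, 31], [2, 30]]
57 [[2, 25, 29, 30, 30, 31, 31, 32], [2, 31, 32]]
60 [[0, 3, 24, 25, 26], [27, 31]]
63 [[0, 2, 3, 4, 32, 32, 32, 38], [29]]
66 [[-62, 1, 3, 3, 5, 5, 38, 39, 43, 44], []]
69 [[-2, -1, 0, 0, 0, 5, 46, 48, 49, 49], [-1]]
72 [[-1, 0, 0, 1, 1, 50, 51, 53, 53, 53, 54], [-2]]
75 [[-2, -1, 1, 1, 1, 55, 56, 56, 57, 57], [-4, 0]]
78 [[-4, -1, -1, 0, 1, 53, 55, 56, 56, 57, 59], [0, 21]]
81 [[-2, 0, 1, 1, 2], [-1, 18]]
84 [[1, 14, 16], []]
87 [[13, 15, 15, 15, 16, 16], [17]]
90 [[2, 13, 15, 15, 16, 17], []]
93 [[0, 2, 2, 3, 6, 15, 17, 17, 17, 18], [0]]
96 [[0, 2, 2, 2, 3, 4], [0, 14]]
99 [[4, 10, 10, 12], [8, 10]]
102 [[9, 10, 10, 11, 14, 14], [9, 10]]
105 [[1, 3, 7, 10, 10, 11, 12, 12], [-1, 8, 11]]
108 [[1, 2, 3, 3, 4, 5], [-1, 0]]
111 [[2, 3, 3, 3, 4, 5], [0, 1]]
114 [[-2, -1, -1, 0, 0, 2], [-2, 1, 1]]
51 [[0, 3, 4], [4, 34]]
54 [[2, 4, 4, 31, 32], [4, 23, 31, 32]]
57 [[1, 3, 4, 5, 7, 34, 36], [0, 15, 23, 32]]
60 [[2, 3, 3, 5, 6, 23], [2, 8, 15, 27]]
63 [[0, 3, 4, 4, 25, 28], [3]]
66 [[-2, 0, 0, 4, 5, 6, 31], [-2, 6, 28]]
69 [[-1, 1, 1, 1, 4, 50, 51, 53], [6]]
72 [[-1, 1, 2, 2, 3], [0, 0]]
75 [[3, 56, 58, 58, 59, 59], [0]]
78 [[55, 57, 58], [-2, 3]]
81 [[], [-3]]
84 [[15, 16, 17, 18], [2]]
87 [[3, 4, 5, 6, 15, 16, 16, 18], [1]]
90 [[3, 4, 4, 5, 15, 15, 16, 18, 20], [0]]
93 [[2, 3, 4, 4, 7, 18, 20], [0]]
96 [[], []]
99 [[11, 11, 11], [9]]
102 [[2, 3, 9, 10, 11, 11, 13, 14], [0, 10, 13]]
105 [[3, 5, 7, 8, 10, 12, 13], [2, 8]]
108 [[0, 3, 4, 4, 5, 5, 7, 8], [-2, 3, 4]]
111 [[0, 0, 4, 5, 5, 6], [1, 3]]
114 [[-1, 0, 1, 1, 2], [0, 1]]
```

View pics/s6.png

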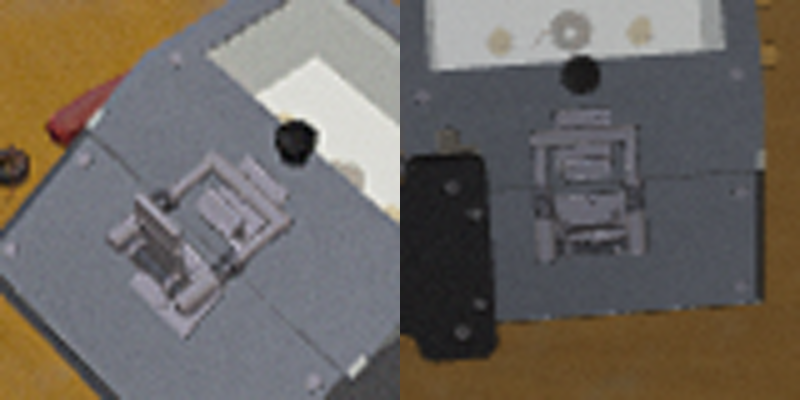

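```bash
python3 -m handwheel '[[0,0.14,0,0,0,0,255],[0,0.14,0,0,0,0,255],[0,0.14,0,0,0,0,255],[0,0,0,0,0,0,255],[0,0,0,0,0,0,255]]'>/dev/null
python3 - <<'E'
from h import *
st();plan(bx(-.046,0,.125,Q),0)
P=np.array([-62.6,62.8]);p=None
for b in np.r_[-.05,.1:2.2:.15,2.18]:
    o=np.interp(b,[1.35,1.8],[9.5,-9.5]);r=np.interp(b,[1.35,1.8],[42,34]);w=3
    K=P+r*np.array([-np.sin(b),np.cos(b)])+w*np.array([np.cos(b),np.sin(b)])+[o,0]
    if p is not None: print(round(b,2),"x",round(p[0]-K[0],1),"z",round(p[1]-K[1],1),"box",K.round(1))
    else: print(K)
    p=K
E
```

```text
t 24.4 box mm [-50.2 149.9 229.5] slope along/off 159.7 141.6 F [ 0.3 -0.1 -0.2] w 0.3 g 0.0 tilt 0.004 yerr -0.001
 turn [ 0.002  0.004 -0.001] shift after turn [  -4.2 -149.9  104.5] shift now-frame [  -4.  -150.1  104.2]
[-48.00462411 104.59757343]
0.1 x 6.3 z -0.3 box [-54.3 104.9]
0.25 x 6.3 z 0.7 box [-60.6 104.2]
0.4 x 6.1 z 1.6 box [-66.7 102.7]
0.55 x 5.8 z 2.5 box [-72.5 100.2]
0.7 x 5.4 z 3.3 box [-77.9  96.9]
0.85 x 4.8 z 4.1 box [-82.7  92.8]
1.0 x 4.1 z 4.8 box [-86.8  88. ]
1.15 x 3.4 z 5.3 box [-90.2  82.7]
1.3 x 2.6 z 5.8 box [-92.8  76.9]
1.45 x 4.1 z 6.3 box [-96.9  70.6]
1.6 x 4.4 z 5.9 box [-101.3   64.7]
1.75 x 3.6 z 5.2 box [-104.9   59.5]
1.9 x 0.4 z 4.9 box [-105.2   54.6]
2.05 x -1.6 z 4.9 box [-103.7   49.8]
2.2 x -2.3 z 4.6 box [-101.4   45.2]
2.18 x 0.3 z -0.6 box [-101.7   45.8]
```

```bash
python3 -m handwheel '[[0,0,0,-2,-50,15,255],[0,0,0,-2,-50,30,255],[0,0,0,0,-50,30,255],[0,0,0,0,0,29,255],[0,0,0,0,0,0,255]]'>/dev/null
python3 -c "
from h import *
st();plan(bx(-.046,0,.105,Q),0)"
```

```text
t 25.02 box mm [-47.8   0.6 124.7] slope along/off 101.6 54.2 F [-0.5 -0.  -0.3] w 0.6 g 0.0 tilt 0.003 yerr -0.001
 turn [ 0.003 -0.    -0.001] shift after turn [-1.8 -0.6 19.7] shift now-frame [-1.8 -0.6 19.7]
```

```bash
python3 -m handwheel '[[0,0,0,-2,0,10,255],[0,0,0,0,0,10,255],[0,0,0,8,0,0,255],[0,0,0,6.5,0,0.5,255],[0,0,0,0,0,0,255]]'>/dev/null
python3 -c "
from h import *
st()"
python3 -m handwheel '[[0,0,0,6,0,1.5,255],[0,0,0,6,0,2.5,255],[0,0,0,5.5,0,3.5,255],[0,0,0,5,0,4,255],[0,0,0,0,0,0,255]]'>/dev/null
python3 -c "
from h import *
st()"
```

```text
t 25.65 box mm [-58.4   0.9 105.9] slope along/off 82.1 44.9 F [0.7 0.5 0.7] w 0.0 g 0.0 tilt 0.004 yerr -0.0
t 26.27 box mm [-81.2   0.9  93.4] slope along/off 56.3 47.8 F [-0.7  0.2 -0.4] w 0.4 g 0.0 tilt 0.003 yerr -0.0
```

```bash
python3 -m handwheel '[[0,0,0,5,0,4.5,255],[0,0,0,3.5,0,5.3,255],[0,0,0,3,0,5.8,255],[0,0,0,0,0,0,255],[0,0,0,0,0,0,255]]'>/dev/null
python3 - <<'E'
from h import *
from station import grab_frame
st()
f=grab_frame("scene");g=grab_frame("top")
A=cv2.resize(f["color"][190:270,245:325],None,fx=5,fy=5,interpolation=cv2.INTER_CUBIC)
B=cv2.resize(g["color"][180:260,265:345],None,fx=5,fy=5,interpolation=cv2.INTER_CUBIC)
cv2.imwrite("pics/s7.png",np.hstack([A,B]))
E
```

```text
t 26.9 box mm [-92.1   0.9  78.1] slope along/off 38.6 41.5 F [ 2.  -0.3  0.5] w 0.3 g 0.6 tilt 0.003 yerr -0.0
```

View pics/s7.png

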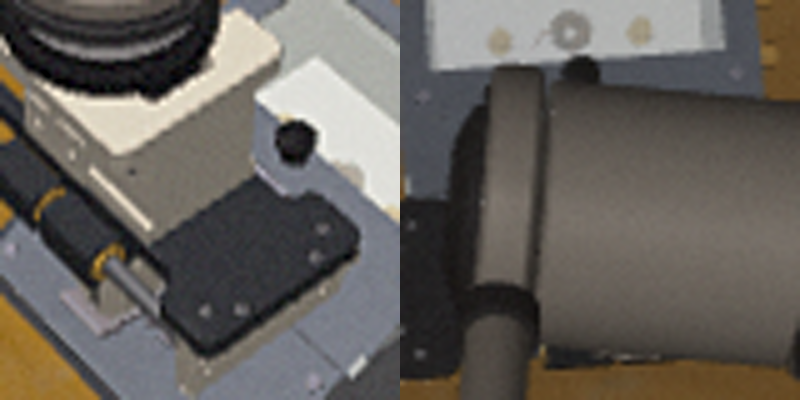

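That view only shows the gripper hiding the latch. The fingers sit behind the lever, and the knob is near (293,142). It was also my 11th picture, one over the limit of 10, so I'll view no more and go on force and depth numbers only.

```bash
python3 -m handwheel '[[0,0,0,3.5,0,4,255],[0,0,0,4,0,6,255],[0,0,0,4,0,5,255],[0,0,0,0,0,0,255],[0,0,0,0,0,0,255]]'>/dev/null
python3 -c "
from h import *
st()"
python3 -m handwheel '[[0,0,0,3,0,3.5,255],[0,0,0,0.5,0,3,255],[0,0,0,0,0,3,255],[0,0,0,0,0,0,255],[0,0,0,0,0,0,255]]'>/dev/null
python3 -c "
from h import *
st()"
```

```text
t 27.62 box mm [-103.9    1.    63. ] slope along/off 20.3 35.8 F [0.5 0.2 0.3] w 0.2 g 0.0 tilt 0.003 yerr -0.0
t 28.25 box mm [-106.8    0.9   53.7] slope along/off 12.6 29.9 F [ 0.3 -1.  -0.2] w 0.3 g 0.0 tilt 0.004 yerr -0.0
```

```bash
cat > lv.py <<'E'
from h import *
from station import grab_frame
for n in("scene","top"):
    f=grab_frame(n);P=cloud(f);P=P[f["range_z"]>0];d=P[:,:2]-Q[:2];c,s=np.cos(Q[2]),np.sin(Q[2]);X=d@[c,s]+.1;Y=d@[-s,c];Z=P[:,2]-.022
    L=np.c_[X*np.cos(S)+Z*np.sin(S),Y,-X*np.sin(S)+Z*np.cos(S)]*1e3
    print(n,{k:[np.sort(L[(abs(L[:,1])>lo)&(abs(L[:,1])<hi)&(abs(L[:,0]-k)<1.5)&(abs(L[:,2])<70),2]).round(0).astype(int).tolist()[::2] for lo,hi in((0,9),(14,17))] for k in range(0,112,4)})
E
python3 lv.py
```

```text
scene {0: [[-2], [0]], 4: [[-3, 19], [-3, 2]], 8: [[18, 39, 41, 44], []], 12: [[49], [47]], 16: [[53], [54]], 20: [[15], [58]], 24: [[], []], 28: [[], []], 32: [[], []], 36: [[], []], 40: [[], []], 44: [[], []], 48: [[], []], 52: [[], []], 56: [[], []], 60: [[], []], 64: [[], []], 68: [[], []], 72: [[], []], 76: [[], []], 80: [[], []], 84: [[14], []], 88: [[14, 15], [8]], 92: [[13, 15, 15, 16], [14]], 96: [[0, 2, 2, 3, 4, 8, 11, 11], [0, 13]], 100: [[0, 1, 2, 3, 4, 5], [-3, 1]], 104: [[1, 2, 3, 3, 4, 4], [-2, -1]], 108: [[0, 3, 3, 3, 4], [-3, -1]]}
top {0: [[], []], 4: [[], []], 8: [[], []], 12: [[], []], 16: [[], []], 20: [[], []], 24: [[], []], 28: [[], []], 32: [[], []], 36: [[], []], 40: [[], []], 44: [[], []], 48: [[], []], 52: [[], []], 56: [[], []], 60: [[], []], 64: [[], []], 68: [[], []], 72: [[], []], 76: [[], []], 80: [[], []], 84: [[], []], 88: [[], []], 92: [[], []], 96: [[2], [-3]], 100: [[1, 4, 4, 5], [-1]], 104: [[3, 4, 4, 6, 7], [0, 1, 3]], 108: [[3, 4, 5, 8], [0, 2]]}
```

```bash
python3 -m handwheel '[[0,0,0,-1,0,2,255],[0,0,0,-1,0,2,255],[0,0,0,0,0,1,255],[0,0,0,0,0,0,255],[0,0,0,0,0,0,255]]'>/dev/null
python3 -c "
from h import *
st()"
python3 -m handwheel '[[0,0,0,-0.5,0,1,255],[0,0,0,-0.5,0,1,255],[0,0,0,0,0,0.5,255],[0,0,0,0,0,0,255],[0,0,0,0,0,0,255]]'>/dev/null
python3 -c "
from h import *
st()"
```

```text
t 28.98 box mm [-104.9    0.9   48.7] slope along/off 11.3 24.7 F [ 0.  -0.5  0.6] w 0.7 g 0.0 tilt 0.004 yerr -0.0
t 29.6 box mm [-103.8    0.9   46.2] slope along/off 10.7 22.1 F [1.  0.5 0.8] w 0.3 g 0.0 tilt 0.004 yerr -0.0
```

```bash
for i in 1 2; do python3 -c "
from h import *
F=cur()[0]['contact_force'];assert F[2]<6,F" && python3 -m handwheel '[[0,0,0,0,0,0.7,255],[0,0,0,0,0,0.7,255],[0,0,0,0,0,0,255],[0,0,0,0,0,0,255],[0,0,0,0,0,0,255]]' >/dev/null; python3 -c "
from h import *
st()"; done
```

```text
t 30.23 box mm [-103.5    0.9   45.1] slope along/off 10.3 21.0 F [-0.2 -0.6  5.3] w 0.3 g 2.3 tilt 0.004 yerr -0.0
t 30.85 box mm [-103.2    0.9   44.5] slope along/off 10.2 20.3 F [-1.8 -1.1 13.4] w 0.6 g 6.1 tilt 0.005 yerr -0.0
```

```bash
python3 -m handwheel '[[0,0,0,0,0,-10,255],[0,0,0,0,0,-50,255],[0,0,0,-10,40,-40,255],[0,0,0,-10,55,-25,255],[0,0,0,0,50,0,255]]'>/dev/null
python3 -m handwheel '[[0,0,0,0,20,0,255],[0,0,0,0,0,0,255],[0,0,0,0,0,0,255],[0,0,0,0,0,0,255],[0,0,0,0,0,0,255]]'>/dev/null
python3 -c "
from h import *
st()"; python3 lv.py
```

```text
t 32.1 box mm [-84.1 164.8 168.8] slope along/off 97.2 111.2 F [ 0.7  0.9 -0.4] w 0.3 g 0.0 tilt 0.004 yerr -0.002
scene {0: [[-1], [-2]], 4: [[-3, 1, 18, 20], [-1]], 8: [[-2, 17, 17, 18, 18, 19, 20], [-1, 2]], 12: [[-1, 15, 16, 17, 18, 18, 20], [-2, 0]], 16: [[-2, 0, 15, 15, 16, 16, 16, 17, 19], [-2, 1]], 20: [[-2, 14, 15, 16, 16, 17, 17], [0]], 24: [[0, 13, 15, 15, 16, 16, 17], [0]], 28: [[-4, 1, 15, 16, 16, 16, 16], [-1, 1]], 32: [[0, 13, 14, 15, 15, 16, 16, 19], []], 36: [[13, 14, 15, 16, 17, 17], [10]], 40: [[14, 15, 15, 16, 17, 17, 18], [9, 10, 11]], 44: [[14, 14, 15, 16, 17, 17], [7]], 48: [[2, 3, 14, 15, 16, 17, 18], [11]], 52: [[13, 14, 15], [12, 18]], 56: [[0, 2, 10, 13, 13, 14, 14, 15, 18], [13, 18, 20]], 60: [[1, 2, 2, 3, 4], [3, 8, 10, 15]], 64: [[-64, 2, 2, 3, 3, 4], [-62, 3]], 68: [[-1, 0, 0, 1, 2], [1, 11]], 72: [[-2, -1, 0, 0, 1, 2], [-2, 2]], 76: [[-1, -1, 0, 0, 1, 1], [-4, 1]], 80: [[-2, -1, -1, 0, 1, 1], [-2]], 84: [[12, 15, 18], [2]], 88: [[14, 14, 15, 15, 17, 18], [10]], 92: [[14, 15, 16, 16, 17, 18, 19], [11, 13]], 96: [[1, 3, 4, 4, 11, 12, 13], [-1, 2, 11]], 1
[... 326 characters left out ...]
], 28: [[14, 18, 19], [0, 2]], 32: [[13, 16, 16, 19, 20], []], 36: [[15, 17, 17, 20], [9]], 40: [[15, 15, 16, 17, 18], [10]], 44: [[1, 16, 17, 18, 18], []], 48: [[14, 15, 15, 16, 18, 18, 18], []], 52: [[0, 3, 13, 14, 15, 15], [8, 22]], 56: [[1, 2, 3, 3, 4, 6, 12, 13, 15, 17], [4, 9, 19]], 60: [[1, 2, 4, 5], [2, 10, 13]], 64: [[-3, 1, 3, 4, 6], [4, 4]], 68: [[-3, 0, 1, 1, 7], [-1, 3, 12]], 72: [[-2, -1, 0, 1], [1]], 76: [[], [-1]], 80: [[], [1]], 84: [[13, 15, 16, 16, 18], []], 88: [[13, 17], [11, 14]], 92: [[3, 4, 5, 11, 11, 12, 14, 16, 17, 18], [-2, 12, 13]], 96: [[3, 3, 9, 11, 13, 14], [0, 2, 12]], 100: [[2, 4, 6, 8], [-2, 2]], 104: [[2, 4, 4, 7], [-2, 1, 3]], 108: [[4, 5, 5, 5, 8], [-1]]}
```

```bash
python3 -c "
from station import hand_in
print(hand_in())"
```

```text
the job is handed in; nothing more can be done
None
```

The guard is shut and latched, and the job is handed in at about 32 s: depth readings show the bar seated under the keeper's hook and the lever flat on the panel, but the loop slipped from the first grip and fell back on its stop before a second try worked, and I viewed 11 pictures, one over the limit of 10.

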